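Open the oil tank's foot valve with its T-key

ROBOT

A 6-joint arm with a two-finger parallel gripper is mounted at the origin on the work surface. World frame = base frame: x ahead of the robot, y to its left, z up, the work surface at z = 0. Lengths are in m, angles in rad, forces in N, time in s.
With the tool pointing down it reaches from about 0.25 to 0.725 m from the base axis. Payload 4 kg.
Tool frame: the origin (TCP) lies at the very end of the fingers, on their centre line; the grasp point (between the pads) lies hold_point_z behind it (hold_point_z is the distance from the TCP to the grasp point, in m); z points along the fingers, y is the line along which they close (so a half turn about z gives the same grasp; the last joint's range is limited). The gripper opens to 85 mm and grips with 20 to 120 N. Pads are 22 mm wide; open, the fingers measure 114 mm over their backs; the gripper's body (76 mm by 85 mm) begins 54 mm behind the grasp point. The pads swing forward as they close: fully open they stand 13 mm farther back than shut.
Start: joints at [1.295, 0.241, 0.005, 1.335, 0, 1.571], TCP at [0.136, 0.481, 0.231] pointing down, gripper open.
Joint ranges: [-2.72, 2.72], [-1.05, 1.87], [-1.09, 1.28], [-1.99, 2.15], [-1.42, 1.44], [-3.14, 3.14]. Speed limits (rad/s): [2.79, 2.79, 3.14, 3.14, 3.14, 3.14].

INTERFACE

Orientations are given as [roll, pitch, yaw] about the fixed x, y, z axes, in that order (R = Rz(yaw) Ry(pitch) Rx(roll)).
In Python, from station import * gives the robot as it stands.
- The arm moves only by the shell command python3 -m jog 'ROWS' [FORCE]. ROWS is JSON, a list that holds one entry, the list of rows, each a list of 5 numbers: the finger opening in m, from 0 to 0.0854, then the shift along the tool's x, y, z in m, then the turn about the tool's z in degrees. A call has 1 to 5 rows; each row shifts and turns the commanded pose from where the row before left it, along the tool's axes as they then stand; what a row does not reach is not made up. A row lasts 1/10 s, in which the tool goes at most 50 mm and 8.59 degrees, less where a joint would pass 70% of its speed; a pose out of reach is approached as far as the arm can. A call is refused whole if a number of a shift passes 0.05 or a number of a turn 8.59, either way. A call with a gripper value outside its range is refused whole. The fingers move at their own pace and stop on an object; FORCE is the grip in N (left out, the last holds). Time passes only in rows, so rows that do not move let the fingers close. It gives the time, the measured TCP pose, the force, the opening and the grip force at its end, in the units of the state.
- get_obs(): the state, without advancing time (a new reading comes with each control period).
- capture(name): name is "side" or "top"; returns a dict with "pixels" (384x512x3 uint8, red, green, blue), "fx", "fy", "cx", "cy" (pixels), "rvec" (rotation vector, rad) and "tvec" (3), from world to camera coordinates, as OpenCV has them. Camera axes: x right, y down, z forward; pixel columns grow to the right and rows downward; lengths in m; the calibration is good to about 2 mm. A picture is of the moment at which its call begins. There is no depth.
- hand_in(): hands the job in; it is judged then, once.
The state is a dict: "clock": time; "qpos": joint angles; "qd": joint speeds; "effort": joint torques, N m; "position": TCP position; "ee_rot": TCP orientation; "ft_force": force on the tool from outside, world axes, zero at the start; "torque": the same for the moment, N m; "gripper_width": finger opening in m; "finger_force": force on a finger pad.
Only numpy, scipy, OpenCV 4.12 (cv2) and the standard library are available. Lean on these libraries where they do the work, as an engineer would, in place of code of your own. Each camera call takes 0.05 s, during which the arm holds its last target. There are 200 camera calls.

TASK

Take the steel T-key out of the wooden block, lower it gently down the neck of the oil tank and feel it fully home onto the square stem at the bottom, whose angle you cannot know beforehand. Turn the valve gently counter-clockwise (seen from above) until it is fully open at its stop, then let go and leave the key standing upright on the stem. Neither press nor wrench the key hard against the tank, and leave the bottles, vials, jar and carton alone.

Things in the scene. Friction and masses are not known exactly. Their poses are not given: they have to be found in the camera images.
- tank: Round stainless steel oil tank with a tap and two side handles, 170 mm across, fixed on a log slice 230 mm across and 16 mm thick. Origin under its centre on the table, z up, x away from the tap. A round neck 80 mm across rises to a rim 165 mm above the table. On the shoulder a dark collar turns with the valve; its pointer points to the tap when closed.
- neck_mouth (a point): centre of the neck's open rim, 165 mm above the table. From here a straight round bore 44 mm wide goes down the tank's axis to a floor 42 mm above the table, where the square valve stem stands.
- stem_top (a point): centre of the top of the brass stem, on the bore's axis, 68 mm above the table, 97 mm below the rim. The stem is 14.5 mm square and 26 mm high; its last 2.5 mm taper to 10.5 mm. The angle of its flats differs every time, is measured nowhere and is unrelated to the tank's yaw, this point's axes or the valve's reading.
- valve (a joint): angle of the valve, rad: 0 closed, grows counter-clockwise seen from above, 1.2 fully open, where a hard stop is; starts at or a little above 0. It turns with about 0.07 N m and stays where it is left. The square stem turns with it.
- key: Steel T-key, 0.32 kg (varies by 30 %), standing upright in the wooden block. Origin: centre of the socket's mouth at the lower end, z up along the key. Lower end a block 24 mm square, 30 mm high; above it a round shank 12 mm thick; on top a crossbar handle 90 mm long along the key's x, 12 mm wide along y, 14 mm high, its centre 165 mm above the mouth.
- key_socket (a point): centre of the socket's mouth (the key's origin, its lowest point). The socket is 16.5 mm square, 22 mm deep, flats along the key's x and y. It slips over the stem when within about 8 degrees of its flats (any quarter turn will do); otherwise it rests on top of the stem with its mouth 0 to 3 mm below stem_top. Fully home the mouth is 22 mm below stem_top.
- key_handle (a point): centre of the crossbar handle, 165 mm above the mouth; bar along the key's x
- block: Fixed wooden block 90 mm (x) by 160 mm (y) by 70 mm high, origin under its centre. The key stands 50 mm deep in a 28 mm square hole at (0, -35) mm; two vials stand in other holes at (18, 35) and (-22, 50) mm.
- vial_a: amber vial 25 mm across, 72 mm high, standing in the block; bystander, origin under its base
- vial_b: amber vial like vial_a, standing in the block; bystander
- dropper_a: clear dropper bottle 52 mm across, 120 mm high; bystander, origin under its base
- dropper_b: clear dropper bottle 44 mm across, 105 mm high; bystander, origin under its base
- jar: black capsule jar 68 mm across, 105 mm high; bystander, origin under its base
- flask_a: black bottle 62 mm across, 175 mm high; bystander, origin under its base
- flask_b: black bottle like flask_a; bystander
- carton: white carton 120 x 75 x 24 mm with a blister pack on it; bystander, origin under its base
There are look-alikes about, which are no part of the job. There is more than one size of the key; the job needs the smallest.

How it is judged:
By the outcome, as a careful person would: the job done as asked, in the order asked, and still so for the second after the job is handed in, with the robot touching nothing.
It also fails if it takes over 72 s, if anything falls off the work surface, if the arm or the gripper's body presses on something with over 40 N, if the wrist force passes 120 N, or if a joint passes its speed limit or range.

## Working session

There is one attempt and no reset: what is moved stays moved. The work goes in short steps, Python scripts to look and compute and a shell command to move; the robot and the scene stay as the last step left them, time stands still between calls to the robot, and variables do not carry over. Pictures are saved under pics/ and viewed, at most 10 in all, crops included, and the job is handed in when it is done.

```bash
mkdir -p pics; cat > h.py <<'E'
from station import *
import numpy as np, cv2
def snap(n,f,crop=None,s=1):
    c=capture(n); p=c["pixels"][:,:,::-1]
    if crop: x0,y0,x1,y1=crop; p=p[y0:y1,x0:x1]
    cv2.imwrite("pics/"+f,cv2.resize(p,None,fx=s,fy=s,interpolation=cv2.INTER_CUBIC)); return c
def cam(n):
    c=capture(n); return c
def atz(c,u,v,z):
    R=cv2.Rodrigues(np.array(c["rvec"],float))[0];t=np.array(c["tvec"],float).ravel()
    d=R.T@np.array([(u-c["cx"])/c["fx"],(v-c["cy"])/c["fy"],1]);o=-R.T@t
    return o+d*(z-o[2])/d[2]
def proj(c,P):
    K=np.array([[c["fx"],0,c["cx"]],[0,c["fy"],c["cy"]],[0,0,1.]])
    return cv2.projectPoints(np.atleast_2d(np.array(P,float)),np.array(c["rvec"],float),np.array(c["tvec"],float),K,None)[0][:,0]
E
python3 - <<'E'
from h import *
snap("top","t1.png",None,1.5);snap("side","s1.png",None,1.5)
o=get_obs();print(o)
E
```

```text
{'clock': 0.1, 'qpos': array([1.29500522e+00, 2.41322232e-01, 3.83624938e-03, 1.33519489e+00,
       2.01735280e-05, 1.57082013e+00]), 'qd': array([ 0.00054254, -0.00288697,  0.00374115, -0.00016629,  0.00068941,
       -0.0001401 ]), 'effort': array([ 5.73270745e-05, -3.73136795e+01,  2.53010470e+01,  1.08101073e-02,
       -4.78552477e-05, -4.21031785e-06]), 'position': array([0.13599175, 0.4805538 , 0.23050101]), 'ee_rot': array([-3.13970811e+00, -2.01286421e-05,  2.86577771e+00]), 'ft_force': array([-0.30453403, -0.63741689, -0.06598522]), 'torque': array([-0.00153868, -0.01118233, -0.02857486]), 'finger_force': 0.0, 'gripper_width': 0.085491565655476}
```

View pics/t1.png

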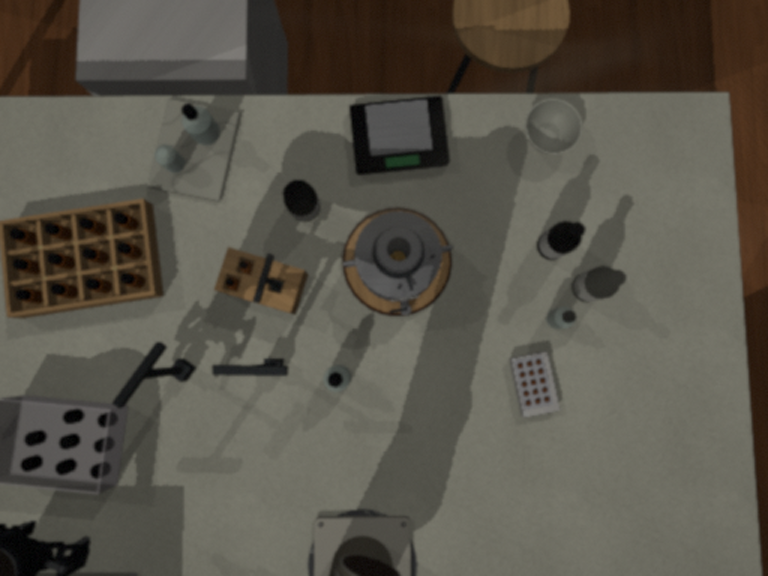

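View pics/s1.png

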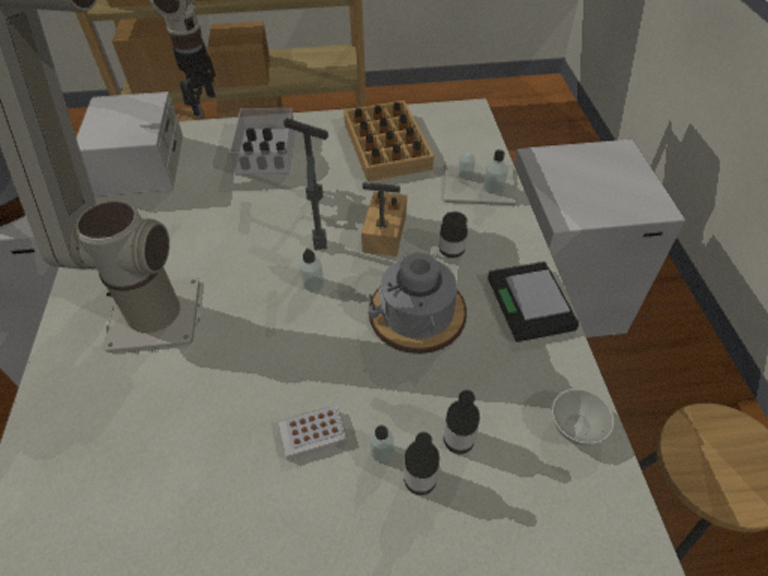

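The top view has three T-keys: a handle at (265,277) in the wooden block, and larger ones at (250,368) and (140,375) standing free. The one in the block with the short bar fits the task. The tank is at (400,250) with its tap toward (403,305). Next I'll confirm this in enlarged crops.

```bash
python3 - <<'E'
from h import *
c=capture("top");p=c["pixels"][:,:,::-1]
a=cv2.resize(p[120:220,130:320],None,fx=4,fy=4,interpolation=cv2.INTER_CUBIC);cv2.imwrite("pics/t2.png",a)
c=capture("side");p=c["pixels"][:,:,::-1]
a=cv2.resize(p[70:240,180:330],None,fx=3.5,fy=3.5,interpolation=cv2.INTER_CUBIC);cv2.imwrite("pics/s2.png",a)
E
```

```text
(no output)
```

View pics/t2.png

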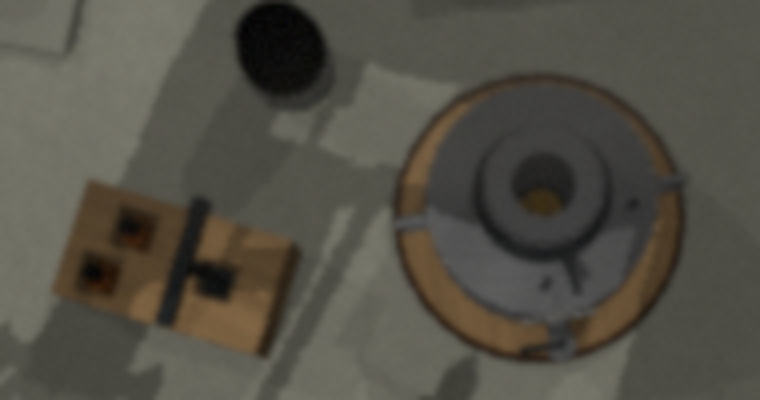

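View pics/s2.png

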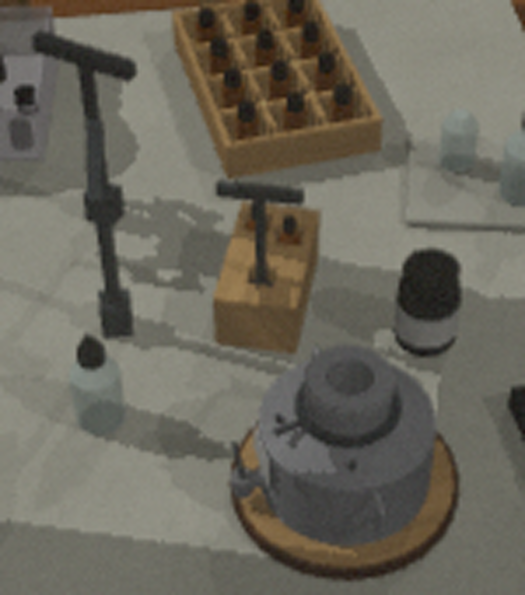

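```bash
python3 - <<'E'
from h import *
t=capture("top");s=capture("side")
T=lambda x,y:(130+x/4-.4,120+y/4-.4); S=lambda x,y:(180+x/3.5-.4,70+y/3.5-.4)
for n,c in(("t",t),("s",s)):
  R=cv2.Rodrigues(np.array(c["rvec"],float))[0];print(n,"pos",(-R.T@np.ravel(c["tvec"])).round(3),c["fx"])
print("bore",atz(t,*T(543.5,184),.165),atz(s,*S(352,377),.165))
e=[atz(t,*T(199,201),.185),atz(t,*T(168,323),.185)]
print("bar",e,(e[0]+e[1])/2,np.linalg.norm(e[0]-e[1]))
f=[atz(s,*S(218,189),.185),atz(s,*S(302,195),.185)]
print("bar",f,(f[0]+f[1])/2,np.linalg.norm(f[0]-f[1]))
for x in(e,f):
  d=x[1]-x[0];print(np.degrees(np.arctan2(d[1],d[0])))
b=[atz(t,*T(*q),.07) for q in((90,181),(298,244),(267,355),(54,291))];print("block",b,sum(b)/4)
print("log",atz(t,*T(540,217),.016),"ptr",atz(t,*T(578,290),.14),"tap",atz(t,*T(560,345),.05))
print("jar",atz(t,*T(280,50),.105))
E
```

```text
t pos [ 0.434 -0.047  1.225] 390.4028437303112
s pos [ 0.454 -0.892  1.09 ] 387.68192838648923
bore [ 0.61310022 -0.07528989  0.165     ] [ 0.61778263 -0.07594937  0.165     ]
bar [array([0.59953589, 0.15743587, 0.185     ]), array([0.51721263, 0.17701614, 0.185     ])] [0.55837426 0.16722601 0.185     ] 0.08461977595622329
bar [array([0.51906073, 0.17842422, 0.185     ]), array([0.60286328, 0.15824501, 0.185     ])] [0.560962   0.16833461 0.185     ] 0.08619784389538604
166.6210078587472
-13.538776465050198
block [array([0.63350079, 0.26198082, 0.07      ]), array([0.58497725, 0.10567252, 0.07      ]), array([0.50223508, 0.12801623, 0.07      ]), array([0.5508002 , 0.28704186, 0.07      ])] [0.56787833 0.19567786 0.07      ]
log [ 0.61219874 -0.07632229  0.016     ] ptr [ 0.54227701 -0.09941467  0.14      ] tap [ 0.50970102 -0.08976397  0.05      ]
jar [0.72378489 0.11532755 0.105     ]
```

```bash
python3 - <<'E'
from h import *
import station
print([n for n in dir(station) if not n.startswith('__')], getattr(station,'hold_point_z',None))
t=capture("top");s=capture("side")
def tri(a,b):
  P=[]
  for c in(t,s):
    R=cv2.Rodrigues(np.array(c["rvec"],float))[0];K=np.array([[c["fx"],0,c["cx"]],[0,c["fy"],c["cy"]],[0,0,1.]]);P.append(K@np.c_[R,np.ravel(c["tvec"])])
  X=cv2.triangulatePoints(P[0],P[1],np.array(a,float)/1.5,np.array(b,float)/1.5).ravel();return X[:3]/X[3]
print("barA,barB",tri((140,375),(305,128)),tri((250,368),(315,190)),tri((250,368),(305,128)))
print("bases",atz(s,319/1.5,243/1.5,0),atz(s,314/1.5,190/1.5,0),atz(t,275/1.5,362/1.5,.0),atz(t,185/1.5,370/1.5,0))
E
```

```text
['IKError', 'capture', 'get_obs', 'hand_in', 'hold_point_z'] 0.0187
barA,barB [0.39052346 0.3632691  0.23017955] [0.40108707 0.19116102 0.17236204] [0.40391469 0.14392113 0.38051872]
bases [0.39733216 0.1826123  0.        ] [0.39244541 0.3949871  0.        ] [0.40376076 0.17820668 0.        ] [0.38829923 0.36488161 0.        ]
```

```bash
python3 -m jog '[[[0.0854,0,0,-0.03,0],[0.0854,0,0,-0.03,-3],[0.0854,0,0,-0.02,0]]]'; python3 -c "
from station import *
o=get_obs();print(o['qpos'],o['ee_rot'])"
```

```text
clock: 0.7
position: [0.1363, 0.4815, 0.3133]
ee_rot: [3.139, 0.0, 2.919]
ft_force: [0.2, 1.2, -0.7]
gripper_width: 0.0853
finger_force: 0.0
[ 1.29498797e+00  2.20916078e-01  1.90829487e-01  1.53858277e+00
 -1.03543981e-05  1.51762197e+00] [3.13946924e+00 1.23386553e-04 2.91895851e+00]
```

```bash
python3 -m jog '[[[0.0854,-0.04,-0.0176,-0.02,0.7],[0.0854,-0.04,-0.0176,0,0],[0.0854,-0.04,-0.0176,0,0],[0.0854,-0.04,-0.0176,0,0],[0.0854,-0.04,-0.0176,0,0]]]';python3 -m jog '[[[0.0854,-0.04,-0.0176,0,0],[0.0854,-0.04,-0.0176,0,0],[0.0854,-0.04,-0.0176,0,0],[0.0854,-0.04,-0.0176,0,0],[0.0854,-0.04,-0.0176,0,0]]]'; python3 -m jog '[[[0.04,-0.04,-0.0176,0,0],[0.04,-0.03,-0.01,0,0],[0.04,0,0,0,0]]]'; cat >> h.py <<'E'
def to(x,y,z,yaw):
    o=get_obs();p=o['position'];a=o['ee_rot'][2];d=np.array([x,y,z])-p
    print("tool shift mm",(1000*np.array([np.cos(a)*d[0]+np.sin(a)*d[1],np.sin(a)*d[0]-np.cos(a)*d[1],-d[2]])).round(1),"turn",round(float(np.degrees((a-yaw+np.pi)%(2*np.pi)-np.pi)),2),"yaw",np.degrees(a).round(2),"pos",p.round(4),"w",o['gripper_width'].round(4),"q6",o['qpos'][5].round(2),"F",o['ft_force'].round(1),"T",o['torque'].round(3))
E
python3 -c "
from h import *
to(.56,.168,.3,np.radians(166.5))
snap('top','t3.png',(130,120,320,220),4);snap('side','s3.png',(180,70,330,240),3.5)"
```

```text
clock: 1.2
position: [0.3115, 0.3481, 0.3315]
ee_rot: [3.141, 0.0, 2.906]
ft_force: [0.9, 0.4, 0.2]
gripper_width: 0.0855
finger_force: 0.0
clock: 1.7
position: [0.4856, 0.2157, 0.3315]
ee_rot: [3.141, 0.0, 2.906]
ft_force: [0.8, 0.0, 0.6]
gripper_width: 0.0854
finger_force: 0.0
clock: 2.0
position: [0.5487, 0.1711, 0.3298]
ee_rot: [-3.14, -0.0, 2.901]
ft_force: [0.1, 0.7, 0.6]
gripper_width: 0.0443
finger_force: 0.0Traceback (most recent call last):
  File "<string>", line 3, in <module>
    to(.56,.168,.3,np.radians(166.5))
    ~~^^^^^^^^^^^^^^^^^^^^^^^^^^^^^^^
  File "h.py", line 18, in to
    print("tool shift mm",(1000*np.array([np.cos(a)*d[0]+np.sin(a)*d[1],np.sin(a)*d[0]-np.cos(a)*d[1],-d[2]])).round(1),"turn",round(float(np.degrees((a-yaw+np.pi)%(2*np.pi)-np.pi)),2),"yaw",np.degrees(a).round(2),"pos",p.round(4),"w",o['gripper_width'].round(4),"q6",o['qpos'][5].round(2),"F",o['ft_force'].round(1),"T",o['torque'].round(3))
                                                                                                                                                                                                                                           ^^^^^^^^^^^^^^^^^^^^^^^^
AttributeError: 'float' object has no attribute 'round'
```

```bash
sed -i "s/o\['gripper_width'\].round(4)/round(float(o['gripper_width']),4)/" h.py
python3 -c "
from h import *
to(.56,.168,.166,np.radians(166.5))"
```

```text
tool shift mm [-11.7  -0.3 163.8] turn -0.29 yaw 166.21 pos [0.5487 0.1711 0.3298] w 0.0443 q6 0.54 F [0.1 0.7 0.6] T [ 0.029  0.032 -0.062]
```

```bash
python3 -m jog '[[[0.045,-0.0117,0,0.04,0],[0.045,0,0,0.04,0],[0.045,0,0,0.03,0],[0.045,0,0,0,0]]]'
python3 -c "
from h import *
to(.56,.168,.166,np.radians(166.5))
t=capture('top');s=capture('side')
a=cv2.resize(t['pixels'][150:230,140:220,::-1],(400,400),interpolation=2);b=cv2.resize(s['pixels'][80:180,205:305,::-1],(400,400),interpolation=2)
cv2.imwrite('pics/c1.png',np.hstack([a,b]))"
```

```text
clock: 2.4
position: [0.5535, 0.1707, 0.2163]
ee_rot: [-3.136, -0.009, 2.907]
ft_force: [-0.9, 0.3, -0.4]
gripper_width: 0.0453
finger_force: 0.0
tool shift mm [-7.  -1.1 50.3] turn 0.04 yaw 166.54 pos [0.5535 0.1707 0.2163] w 0.0453 q6 0.53 F [-0.9  0.3 -0.4] T [0.026 0.065 0.011]
```

View pics/c1.png

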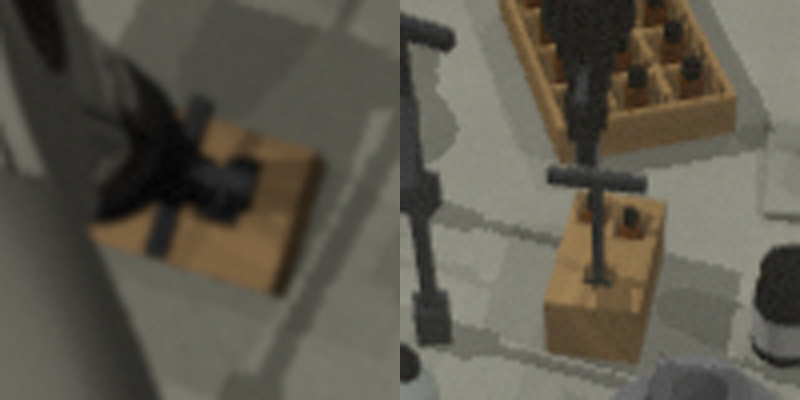

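The view shows the fingers straddling the bar of the smallest key in the block, with the tip in line with the bar centre at about (597,178) in the side half. I'll descend.

```bash
python3 -m jog '[[[0.045,-0.003,-0.001,0.025,0],[0.045,-0.002,0,0.022,0],[0.045,0,0,0,0],[0.045,0,0,0,0]]]'
python3 -c "
from h import *
to(.56,.168,.166,np.radians(166.5))"
```

```text
clock: 2.9
position: [0.5628, 0.1695, 0.1766]
ee_rot: [3.14, 0.002, 2.906]
ft_force: [0.1, 0.0, 0.4]
gripper_width: 0.0451
finger_force: 0.0
tool shift mm [ 2.4 -2.2 10.6] turn 0.02 yaw 166.52 pos [0.5628 0.1695 0.1766] w 0.0451 q6 0.53 F [0.1 0.  0.4] T [ 0.001 -0.025 -0.017]
```

```bash
python3 -m jog '[[[0.045,0.002,-0.001,0.01,0],[0.02,0,0,0,0],[0.005,0,0,0,0],[0.005,0,0,0,0],[0.005,0,0,0,0]]]' 50
python3 -m jog '[[[0.005,0,0,0,0],[0.005,0,0,0,0],[0.005,0,0,0,0]]]'
python3 -c "
from h import *
to(.56,.168,.166,np.radians(166.5))"
```

```text
clock: 3.4
position: [0.5602, 0.1686, 0.165]
ee_rot: [3.141, 0.001, 2.906]
ft_force: [-0.6, 0.3, 2.7]
gripper_width: 0.011
finger_force: 49.6
clock: 3.7
position: [0.5602, 0.1686, 0.165]
ee_rot: [3.141, 0.001, 2.906]
ft_force: [-0.5, -0.2, 4.6]
gripper_width: 0.011
finger_force: 50.0
tool shift mm [ 0.1 -0.6 -1. ] turn -0.0 yaw 166.5 pos [0.5602 0.1686 0.165 ] w 0.011 q6 0.53 F [-0.5 -0.2  4.6] T [-0.02   0.082 -0.017]
```

```bash
python3 -m jog '[[[0.005,0,0,-0.01,0],[0.005,0,0,-0.02,0],[0.005,0,0,-0.03,0],[0.005,0,0,-0.03,0],[0.005,0,0,-0.03,0]]]'
python3 -m jog '[[[0.005,0,0,-0.03,0],[0.005,0,0,-0.02,0],[0.005,0,0,-0.005,0],[0.005,0,0,0,0],[0.005,0,0,0,0]]]'
python3 -c "
from h import *
o=get_obs();print(o['finger_force'],o['ee_rot'])
to(.6155,-.0755,.335,np.radians(166.5))"
```

```text
clock: 4.2
position: [0.559, 0.1681, 0.2846]
ee_rot: [-3.14, -0.002, 2.906]
ft_force: [0.6, 0.3, -2.2]
gripper_width: 0.011
finger_force: 49.0
clock: 4.7
position: [0.5592, 0.1682, 0.3374]
ee_rot: [-3.14, -0.003, 2.906]
ft_force: [-0.3, -0.1, -2.4]
gripper_width: 0.0109
finger_force: 49.0
48.99624802172184 [-3.13985971e+00 -2.94470032e-03  2.90587408e+00]
tool shift mm [-111.7 -223.9    2.4] turn -0.01 yaw 166.49 pos [0.5592 0.1682 0.3374] w 0.0109 q6 0.53 F [-0.3 -0.1 -2.4] T [ 0.013  0.014 -0.025]
```

```bash
python3 -m jog '[[[0.005,-0.006,-0.012,0,0],[0.005,-0.0112,-0.0224,0,0],[0.005,-0.0134,-0.0268,0,0],[0.005,-0.0134,-0.0268,0,0],[0.005,-0.0134,-0.0268,0,0]]]'
python3 -m jog '[[[0.005,-0.0134,-0.0268,0,0],[0.005,-0.0134,-0.0268,0,0],[0.005,-0.0134,-0.0268,0,0],[0.005,-0.0112,-0.0224,0,0],[0.005,-0.0029,-0.0063,0,0]]]'
python3 -m jog '[[[0.005,0,0,0,0],[0.005,0,0,0,0]]]'
python3 -c "
from h import *
o=get_obs();print(o['finger_force'],o['ee_rot'])
to(.6155,-.0755,.335,np.radians(166.5))
t=capture('top');s=capture('side')
a=cv2.resize(t['pixels'][120:210,220:310,::-1],(400,400),interpolation=2);b=cv2.resize(s['pixels'][100:220,225:325,::-1],(500,600),interpolation=2)
a=cv2.copyMakeBorder(a,0,200,0,0,0);cv2.imwrite('pics/c2.png',np.hstack([a[:, :300],b]))"
```

```text
clock: 5.2
position: [0.5885, 0.0413, 0.338]
ee_rot: [-3.14, -0.002, 2.906]
ft_force: [0.9, -0.0, -2.4]
gripper_width: 0.011
finger_force: 49.0
clock: 5.7
position: [0.6158, -0.0793, 0.3374]
ee_rot: [-3.14, -0.003, 2.902]
ft_force: [0.7, 0.2, -2.8]
gripper_width: 0.0111
finger_force: 49.0
clock: 5.9
position: [0.6157, -0.0751, 0.3387]
ee_rot: [3.141, -0.002, 2.906]
ft_force: [0.8, -0.6, -2.7]
gripper_width: 0.0112
finger_force: 49.0
49.001622665673494 [ 3.14129567e+00 -1.56975492e-03  2.90584837e+00]
tool shift mm [ 0.1 -0.4  3.7] turn -0.01 yaw 166.49 pos [ 0.6157 -0.0751  0.3387] w 0.0112 q6 0.11 F [ 0.8 -0.6 -2.7] T [ 0.017 -0.019  0.013]
```

View pics/c2.png

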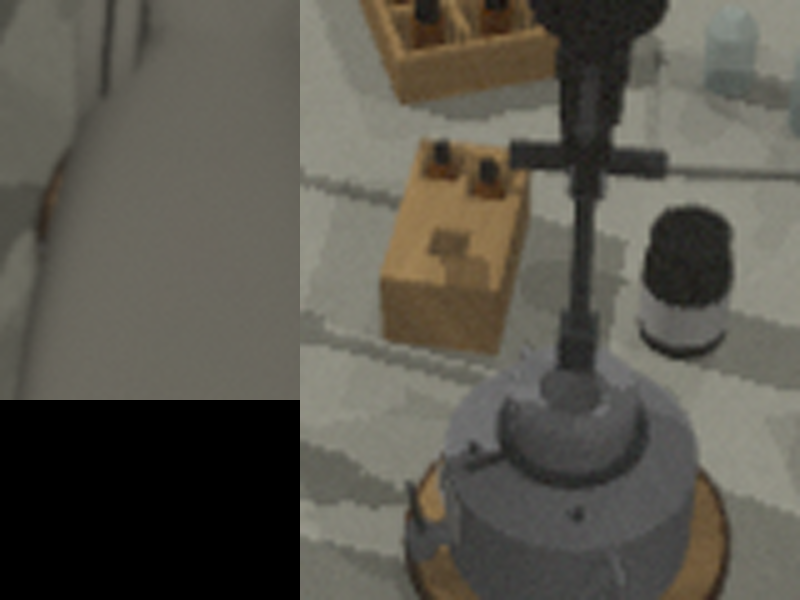

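```bash
python3 - <<'E'
from h import *
c=capture("side")
for n,P in (("mouth",(.6157,-.0751,.1924)),("hand",(.6157,-.0751,.3574)),("bore",(.6155,-.0755,.165)),("x+5",(.6205,-.0755,.165)),("y+5",(.6155,-.0705,.165))):
  p=proj(c,P)[0]; print(n,p.round(1),((p-[225,100]+.5)*5+[300,0]).round(0))
p=c['pixels'][100:220,225:325,::-1][60:90,40:75]
g=cv2.cvtColor(p,cv2.COLOR_BGR2GRAY); print(g[0::1,4:28])
E
```

```text
mouth [279.8 171.4] [576. 359.]
hand [281.8 131.8] [587. 161.]
bore [279.4 177.3] [575. 389.]
x+5 [281.  177.1] [582. 388.]
y+5 [279.2 176.1] [574. 383.]
[[106  94  97  98  95  95  97  96  95  89  49  39  47  55  93  96  97  98
  102 129 133 134 130 130]
 [107 104 104  94  96  93  95  95  87  81  46  40  45  60  94  97  97  96
  105 128 133 132 132 126]
 [106 106 109 104 104 105  96  93  66  59  45  46  45  50  74  81  96  92
  102 130 130 132 133 127]
 [108 108 111 108 108 110 106  95  54  51  45  44  46  47  62  67  96  95
  101 132 131 130 130 114]
 [106 108 105 107 107 105 109  97  54  53  42  46  45  46  54  65  96  96
  101 132 129 131 125 103]
 [106 109 109 104 105 108 106  93  56  56  47  43  46  47  52  69  93  98
  122 127 127 129 129 112]
 [108 105 110 108 106 107 104  84  60  54  55  54  53  51  48  66  96 104
  128 128 129 130 123 116]
 [106 108 107 107 107 106 105  85  50  49  48  51  50  50  54  72 102 102
  130 130 129 128 119 114]
 [101  96 107 106 106 106 107  75  46  40  35  45  48  44  49  66 105 108
  137 135 127 123 122 118]
 [108 106  95 107 111 113 110  76  43
[... 1384 characters left out ...]
74  81  79  78  82  80  77  77  75  74  84  83  82  86  93  94  93
   89 103  81  82  79  57]
 [ 71  69  71  76  78  76  77  79  79  77  79  82  86  86  85  83  90  87
   85  86  79  80  70  46]
 [ 71  68  68  77  74  82  78  76  80  77  79  86  84  85  83  83  84  84
   77  83  76  77  66  47]
 [ 59  65  67  70  76  73  72  75  77  79  78  84  83  86  82  83  81  82
   81  76  76  69  64  47]
 [ 63  69  66  66  68  68  71  71  74  77  74  76  81  82  79  80  76  75
   78  75  72  71  62  52]
 [ 64  62  63  63  67  67  68  73  69  71  70  73  71  77  74  75  76  77
   75  70  71  65  55  46]
 [ 63  63  66  64  66  65  70  68  70  72  74  73  73  73  75  72  73  73
   73  66  74  61  49  46]]
```

The side view shows the key hanging upright with its socket bottom at (577,368), just above the bore ellipse at about (570,390). It sits about 2.5 mm too far in x, so I'll correct that and lower it into the neck.

```bash
python3 -m jog '[[[0.005,0.0024,-0.0006,0,0],[0.005,0,0,0.01,0],[0.005,0,0,0.01,0],[0.005,0,0,0.01,0],[0.005,0,0,0,0]]]'
python3 -m jog '[[[0.005,0,0,0.01,0],[0.005,0,0,0.01,0],[0.005,0,0,0.01,0],[0.005,0,0,0.01,0],[0.005,0,0,0,0]]]'
python3 -c "
from h import *
to(.613,-.0755,.235,np.radians(166.5))"
```

```text
clock: 6.55
position: [0.6127, -0.0748, 0.3076]
ee_rot: [-3.141, -0.003, 2.907]
ft_force: [-0.6, -0.2, -2.6]
gripper_width: 0.0112
finger_force: 48.9
clock: 7.05
position: [0.6126, -0.0753, 0.2669]
ee_rot: [-3.141, -0.004, 2.906]
ft_force: [-0.0, 0.6, -3.2]
gripper_width: 0.0112
finger_force: 48.9
tool shift mm [-0.4 -0.1 31.9] turn -0.01 yaw 166.49 pos [ 0.6126 -0.0753  0.2669] w 0.0112 q6 0.11 F [-0.   0.6 -3.2] T [ 0.004  0.025 -0.054]
```

```bash
python3 -m jog '[[[0.005,0,0,0.01,0],[0.005,0,0,0.01,0],[0.005,0,0,0.01,0],[0.005,0,0,0.01,0],[0.005,0,0,0,0]]]'
python3 -m jog '[[[0.005,0,0,0.004,0],[0.005,0,0,0.003,0],[0.005,0,0,0.002,0],[0.005,0,0,0,0],[0.005,0,0,0,0]]]'
python3 -c "
from h import *
to(.613,-.0755,.213,np.radians(166.5))"
```

```text
clock: 7.55
position: [0.6125, -0.0752, 0.2269]
ee_rot: [-3.141, -0.004, 2.906]
ft_force: [-0.4, 0.1, -2.7]
gripper_width: 0.0112
finger_force: 48.9
clock: 8.05
position: [0.6137, -0.0754, 0.2205]
ee_rot: [3.142, 0.0, 2.906]
ft_force: [-0.3, -0.1, -2.7]
gripper_width: 0.0112
finger_force: 49.0
tool shift mm [ 0.7 -0.3  7.5] turn -0.0 yaw 166.5 pos [ 0.6137 -0.0754  0.2205] w 0.0112 q6 0.11 F [-0.3 -0.1 -2.7] T [ 0.009 -0.023 -0.006]
```

```bash
python3 -m jog '[[[0.005,0,0,0.002,0],[0.005,0,0,0.002,0],[0.005,0,0,0,0]]]'
python3 -m jog '[[[0.005,0,0,0.001,0],[0.005,0,0,0.001,0],[0.005,0,0,0,0]]]'
python3 -m jog '[[[0.005,0,0,0.001,0],[0.005,0,0,0,0]]]'
python3 -c "
from h import *
to(.613,-.0755,.213,np.radians(166.5))"
```

```text
clock: 8.35
position: [0.6134, -0.0754, 0.2159]
ee_rot: [-3.142, -0.001, 2.906]
ft_force: [-0.7, 1.0, -2.7]
gripper_width: 0.0108
finger_force: 49.0
clock: 8.65
position: [0.6135, -0.0754, 0.2141]
ee_rot: [-3.142, -0.0, 2.906]
ft_force: [-0.3, 0.2, -3.4]
gripper_width: 0.0112
finger_force: 49.0
clock: 8.85
position: [0.6136, -0.0753, 0.2132]
ee_rot: [-3.142, -0.0, 2.906]
ft_force: [0.4, -0.1, -2.0]
gripper_width: 0.0114
finger_force: 49.0
tool shift mm [ 0.5 -0.3  0.2] turn -0.0 yaw 166.5 pos [ 0.6136 -0.0753  0.2132] w 0.0114 q6 0.11 F [ 0.4 -0.1 -2. ] T [-0.058 -0.029 -0.049]
```

```bash
python3 -m jog '[[[0.005,0,0,0.001,0],[0.005,0,0,0,0]]]'
python3 -m jog '[[[0.005,0,0,0.001,0],[0.005,0,0,0,0]]]'
python3 -c "
from h import *
to(.613,-.0755,.213,np.radians(166.5))"
```

```text
clock: 9.05
position: [0.6137, -0.0754, 0.2124]
ee_rot: [3.142, 0.0, 2.906]
ft_force: [0.4, -0.5, -2.3]
gripper_width: 0.011
finger_force: 49.2
clock: 9.25
position: [0.6139, -0.0754, 0.2119]
ee_rot: [3.141, 0.001, 2.906]
ft_force: [-0.4, 0.5, 1.2]
gripper_width: 0.0114
finger_force: 49.6
tool shift mm [ 0.9 -0.3 -1.1] turn -0.0 yaw 166.5 pos [ 0.6139 -0.0754  0.2119] w 0.0114 q6 0.11 F [-0.4  0.5  1.2] T [-0.03   0.135  0.001]
```

Contact is at TCP z 0.212, so the mouth is at about 67 mm and resting on the stem's top. I'll search by turning counter-clockwise under a light preload.

```bash
python3 -m jog '[[[0.005,0,0,0.0005,-4],[0.005,0,0,0,-4]]]'
python3 -m jog '[[[0.005,0,0,0,-4],[0.005,0,0,0,-4]]]'
python3 -m jog '[[[0.005,0,0,0,-4],[0.005,0,0,0,-4]]]'
python3 -c "
from h import *
to(.613,-.0755,.213,np.radians(166.5))"
```

```text
clock: 9.45
position: [0.6143, -0.0755, 0.2117]
ee_rot: [-3.142, 0.002, 3.048]
ft_force: [0.0, 0.2, 1.1]
gripper_width: 0.0112
finger_force: 49.5
clock: 9.65
position: [0.6146, -0.0754, 0.2118]
ee_rot: [-3.141, 0.003, -3.095]
ft_force: [0.8, 0.6, 0.6]
gripper_width: 0.0114
finger_force: 49.5
clock: 9.85
position: [0.614, -0.0753, 0.2113]
ee_rot: [-3.141, 0.001, -2.955]
ft_force: [1.0, -0.1, -0.5]
gripper_width: 0.0113
finger_force: 49.4
tool shift mm [ 1.1 -0.  -1.7] turn 24.17 yaw -169.33 pos [ 0.614  -0.0753  0.2113] w 0.0113 q6 -0.31 F [ 1.  -0.1 -0.5] T [ 0.104 -0.101  0.007]
```

```bash
python3 -m jog '[[[0.005,0,0,0.0008,-2],[0.005,0,0,0,0]]]'
python3 -m jog '[[[0.005,0,0,0.0008,-2],[0.005,0,0,0,0]]]'
python3 -c "
from h import *
to(.613,-.0755,.213,np.radians(166.5))"
```

```text
clock: 10.05
position: [0.6142, -0.0752, 0.2109]
ee_rot: [-3.141, 0.002, -2.923]
ft_force: [-0.1, 1.1, 2.7]
gripper_width: 0.0108
finger_force: 49.7
clock: 10.25
position: [0.6144, -0.0752, 0.2104]
ee_rot: [-3.141, 0.003, -2.889]
ft_force: [-0.3, 0.4, 3.5]
gripper_width: 0.0111
finger_force: 50.0
tool shift mm [ 1.4  0.  -2.6] turn 27.96 yaw -165.54 pos [ 0.6144 -0.0752  0.2104] w 0.0111 q6 -0.37 F [-0.3  0.4  3.5] T [ 0.347 -0.136  0.003]
```

```bash
python3 -m jog '[[[0.005,0,0,0,-4],[0.005,0,0,0,0]]]'
python3 -m jog '[[[0.005,0,0,0,-4],[0.005,0,0,0,0]]]'
python3 -m jog '[[[0.005,0,0,0,-4],[0.005,0,0,0,0]]]'
python3 -c "
from h import *
to(.613,-.0755,.213,np.radians(166.5))"
```

```text
clock: 10.45
position: [0.6143, -0.0751, 0.2101]
ee_rot: [-3.141, 0.002, -2.82]
ft_force: [0.0, 0.5, 4.1]
gripper_width: 0.011
finger_force: 49.9
clock: 10.65
position: [0.6142, -0.0752, 0.2096]
ee_rot: [-3.141, 0.001, -2.751]
ft_force: [1.3, 1.2, 1.5]
gripper_width: 0.011
finger_force: 49.7
clock: 10.85
position: [0.6135, -0.0751, 0.2084]
ee_rot: [3.141, -0.001, -2.681]
ft_force: [1.1, 0.7, -0.5]
gripper_width: 0.0113
finger_force: 49.2
tool shift mm [ 0.6 -0.1 -4.6] turn 39.86 yaw -153.64 pos [ 0.6135 -0.0751  0.2084] w 0.0113 q6 -0.58 F [ 1.1  0.7 -0.5] T [ 0.435 -0.496  0.032]
```

```bash
python3 -m jog '[[[0.005,0,0,0.0015,-2],[0.005,0,0,0,0]]]'
python3 -m jog '[[[0.005,0,0,0.0015,-2],[0.005,0,0,0,0]]]'
python3 -c "
from h import *
to(.613,-.0755,.213,np.radians(166.5))"
```

```text
clock: 11.05
position: [0.6134, -0.0752, 0.2067]
ee_rot: [3.141, -0.001, -2.647]
ft_force: [1.6, 1.1, -1.7]
gripper_width: 0.011
finger_force: 49.2
clock: 11.25
position: [0.6134, -0.0753, 0.2055]
ee_rot: [3.141, -0.001, -2.612]
ft_force: [0.4, 0.4, -3.4]
gripper_width: 0.0114
finger_force: 49.1
tool shift mm [ 0.5  0.  -7.5] turn 43.87 yaw -149.63 pos [ 0.6134 -0.0753  0.2055] w 0.0114 q6 -0.65 F [ 0.4  0.4 -3.4] T [ 0.413 -0.515  0.095]
```

```bash
python3 -m jog '[[[0.005,0,0,0.002,-1],[0.005,0,0,0.002,-1],[0.005,0,0,0,0]]]'
python3 -m jog '[[[0.005,0,0,0.002,0],[0.005,0,0,0.002,0],[0.005,0,0,0,0]]]'
python3 -m jog '[[[0.005,0,0,0.002,0],[0.005,0,0,0.001,0],[0.005,0,0,0,0]]]'
python3 -c "
from h import *
to(.613,-.0755,.191,np.radians(166.5))"
```

```text
clock: 11.55
position: [0.6134, -0.0754, 0.2016]
ee_rot: [3.141, -0.001, -2.575]
ft_force: [1.6, 1.0, -3.9]
gripper_width: 0.0112
finger_force: 48.9
clock: 11.85
position: [0.6135, -0.0754, 0.1978]
ee_rot: [3.141, -0.0, -2.575]
ft_force: [1.7, 0.5, -3.3]
gripper_width: 0.0112
finger_force: 49.0
clock: 12.15
position: [0.6136, -0.0754, 0.195]
ee_rot: [3.141, -0.0, -2.574]
ft_force: [0.4, 0.8, -2.9]
gripper_width: 0.0112
finger_force: 49.0
tool shift mm [0.5 0.2 4. ] turn 45.99 yaw -147.51 pos [ 0.6136 -0.0754  0.195 ] w 0.0112 q6 -0.69 F [ 0.4  0.8 -2.9] T [ 0.389 -0.555  0.02 ]
```

```bash
python3 -m jog '[[[0.005,0,0,0.001,0],[0.005,0,0,0.001,0],[0.005,0,0,0,0]]]'
python3 -m jog '[[[0.005,0,0,0.001,0],[0.005,0,0,0,0]]]'
python3 -m jog '[[[0.005,0,0,0.001,0],[0.005,0,0,0,0]]]'
python3 -m jog '[[[0.005,0,0,0.001,0],[0.005,0,0,0,0]]]'
```

```text
clock: 12.45
position: [0.6136, -0.0754, 0.1931]
ee_rot: [3.142, -0.0, -2.574]
ft_force: [1.9, 1.6, -2.4]
gripper_width: 0.0111
finger_force: 49.1
clock: 12.65
position: [0.6136, -0.0754, 0.1921]
ee_rot: [3.142, -0.0, -2.574]
ft_force: [1.5, 1.4, -1.7]
gripper_width: 0.0113
finger_force: 49.2
clock: 12.85
position: [0.6136, -0.0754, 0.1911]
ee_rot: [3.141, -0.0, -2.574]
ft_force: [1.8, 1.1, -1.5]
gripper_width: 0.011
finger_force: 49.2
clock: 13.05
position: [0.6139, -0.0754, 0.191]
ee_rot: [-3.141, 0.001, -2.574]
ft_force: [0.1, 0.5, 2.7]
gripper_width: 0.0115
finger_force: 49.7
```

The key is home: z stopped at 0.191, which puts the mouth 22 mm below the stem top, with about 5 N of contact. I'll relax slightly and turn counter-clockwise.

```bash
python3 -m jog '[[[0.005,0,0,-0.0005,-3],[0.005,0,0,0,-3],[0.005,0,0,0,-3],[0.005,0,0,0,-3],[0.005,0,0,0,-3]]]'
python3 -c "
from h import *
to(.613,-.0755,.191,np.radians(-147.5))"
python3 -m jog '[[[0.005,0,0,0,-3],[0.005,0,0,0,-3],[0.005,0,0,0,-3],[0.005,0,0,0,-3],[0.005,0,0,0,-3]]]'
python3 -c "
from h import *
to(.613,-.0755,.191,np.radians(-147.5))"
python3 -m jog '[[[0.005,0,0,0,-3],[0.005,0,0,0,-3],[0.005,0,0,0,-3],[0.005,0,0,0,-3],[0.005,0,0,0,-3]]]'
python3 -c "
from h import *
to(.613,-.0755,.191,np.radians(-147.5))"
```

```text
clock: 13.55
position: [0.6139, -0.0749, 0.191]
ee_rot: [3.141, 0.001, -2.31]
ft_force: [0.5, 1.3, 0.7]
gripper_width: 0.0114
finger_force: 49.5
tool shift mm [ 1.   0.2 -0. ] turn 15.12 yaw -132.38 pos [ 0.6139 -0.0749  0.191 ] w 0.0114 q6 -0.95 F [0.5 1.3 0.7] T [ 0.836 -0.363 -0.035]
clock: 14.05
position: [0.6138, -0.0748, 0.191]
ee_rot: [3.142, 0.001, -2.049]
ft_force: [0.0, 2.3, 0.7]
gripper_width: 0.0108
finger_force: 49.5
tool shift mm [ 0.9  0.4 -0. ] turn 30.12 yaw -117.38 pos [ 0.6138 -0.0748  0.191 ] w 0.0108 q6 -1.21 F [0.  2.3 0.7] T [ 0.803 -0.355 -0.053]
clock: 14.55
position: [0.6138, -0.0748, 0.191]
ee_rot: [-3.141, 0.001, -1.787]
ft_force: [1.3, 2.4, 1.0]
gripper_width: 0.0115
finger_force: 49.5
tool shift mm [ 0.9  0.6 -0. ] turn 45.13 yaw -102.37 pos [ 0.6138 -0.0748  0.191 ] w 0.0115 q6 -1.48 F [1.3 2.4 1. ] T [ 0.849 -0.316 -0.045]
```

```bash
python3 -m jog '[[[0.005,0,0,0,-3],[0.005,0,0,0,-3],[0.005,0,0,0,-3],[0.005,0,0,0,0]]]'
python3 -c "
from h import *
to(.613,-.0755,.191,np.radians(-147.5))"
python3 -m jog '[[[0.005,0,0,0,-2],[0.005,0,0,0,-2],[0.005,0,0,0,0]]]'
python3 -c "
from h import *
to(.613,-.0755,.191,np.radians(-147.5))"
```

```text
clock: 14.95
position: [0.6137, -0.0749, 0.191]
ee_rot: [-3.141, 0.001, -1.632]
ft_force: [1.2, 3.1, 0.6]
gripper_width: 0.0111
finger_force: 49.5
tool shift mm [ 0.7  0.6 -0. ] turn 54.01 yaw -93.49 pos [ 0.6137 -0.0749  0.191 ] w 0.0111 q6 -1.63 F [1.2 3.1 0.6] T [ 0.869 -0.247  0.   ]
clock: 15.25
position: [0.6137, -0.075, 0.191]
ee_rot: [-3.141, 0.001, -1.563]
ft_force: [1.4, 2.2, 0.8]
gripper_width: 0.0111
finger_force: 49.6
tool shift mm [ 0.5  0.7 -0. ] turn 57.95 yaw -89.55 pos [ 0.6137 -0.075   0.191 ] w 0.0111 q6 -1.7 F [1.4 2.2 0.8] T [ 0.973 -0.268 -0.074]
```

```bash
for_dummy=1; L='from h import *
print(get_obs()["torque"].round(3))'
python3 -m jog '[[[0.005,0,0,0,-2],[0.005,0,0,0,-2],[0.005,0,0,0,0]]]' | grep ee_rot; python3 -c "$L"
python3 -m jog '[[[0.005,0,0,0,-2],[0.005,0,0,0,-2],[0.005,0,0,0,0]]]'| grep ee_rot; python3 -c "$L"
python3 -m jog '[[[0.005,0,0,0,-1.5],[0.005,0,0,0,0]]]'| grep ee_rot; python3 -c "$L"
```

```text
ee_rot: [-3.141, 0.001, -1.493]
[ 1.029 -0.256 -0.025]
ee_rot: [-3.141, 0.0, -1.424]
[ 1.007 -0.19  -0.066]
ee_rot: [-3.141, 0.0, -1.396]
[ 1.118 -0.157 -0.011]
```

```bash
L='from h import *
print(get_obs()["torque"].round(3))'
python3 -m jog '[[[0.005,0,0,0,-1.5],[0.005,0,0,0,0]]]' | grep ee_rot; python3 -c "$L"
python3 -m jog '[[[0.005,0,0,0,-1.5],[0.005,0,0,0,0]]]'| grep ee_rot; python3 -c "$L"
python3 -m jog '[[[0.005,0,0,0,-1.5],[0.005,0,0,0,0]]]'| grep -e ee_rot -e ft; python3 -c "$L"
```

```text
ee_rot: [-3.141, 0.0, -1.37]
[ 1.135 -0.157 -0.071]
ee_rot: [-3.141, 0.0, -1.344]
[ 1.157 -0.097 -0.152]
ee_rot: [-3.141, -0.0, -1.318]
ft_force: [0.2, 3.0, 3.9]
[ 1.207 -0.135 -0.346]
```

Torque rose to 0.35 N m after about 72°, so the valve is at its stop. I'll unload, then check the pointer before letting go.

```bash
python3 -m jog '[[[0.005,0,0,-0.0003,1.5],[0.005,0,0,0,0]]]'
python3 -c "
from h import *
to(.613,-.0755,.191,np.radians(-147.5))
snap('side','s5.png',(215,120,335,240),5)"
```

```text
clock: 16.85
position: [0.6136, -0.0753, 0.1909]
ee_rot: [3.141, 0.0, -1.344]
ft_force: [-0.3, 3.3, 2.0]
gripper_width: 0.0113
finger_force: 49.9
tool shift mm [ 0.   0.6 -0.1] turn 70.47 yaw -77.03 pos [ 0.6136 -0.0753  0.1909] w 0.0113 q6 -1.92 F [-0.3  3.3  2. ] T [ 1.168 -0.095 -0.094]
```

View pics/s5.png

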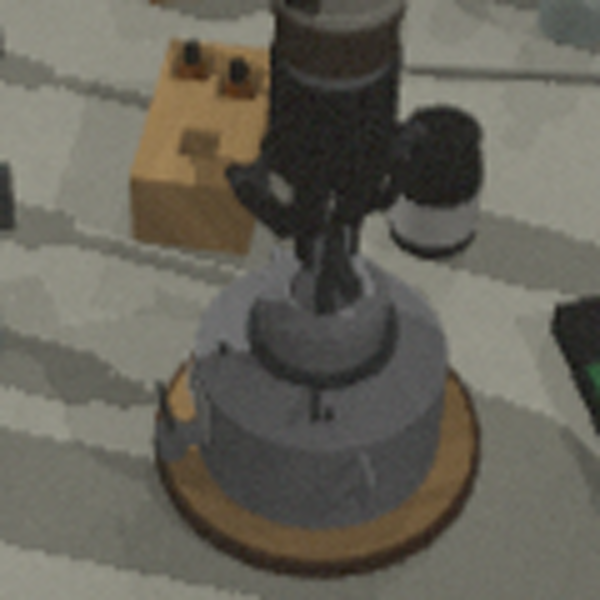

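```bash
python3 - <<'E'
from h import *
t=capture("top");s=capture("side")
T=lambda x,y:(130+x/4-.4,120+y/4-.4); S=lambda x,y:(215+x/5-.4,120+y/5-.4)
S2=lambda x,y:(180+x/3.5-.4,70+y/3.5-.4)
a=lambda q:(round(float(np.degrees(np.arctan2(q[1]+.0754,q[0]-.6135))%360),1),round(float(np.hypot(q[1]+.0754,q[0]-.6135)),3))
for z in(.115,.125,.135):
  print(z,"tap",a(atz(t,*T(560,345),.06)),"closed mark",a(atz(t,*T(546,284),z)),a(atz(s,*S2(278,420),z)),"open mark",a(atz(t,*T(633,203),z)),a(atz(s,*S(328,413),z)),"ptr0",a(atz(t,*T(578,285),z)),"ptr now",a(atz(s,*S(315,408),z)))
E
```

```text
0.115 tap (187.6, 0.105) closed mark (182.1, 0.064) (181.2, 0.064) open mark (264.6, 0.066) (266.7, 0.062) ptr0 (201.2, 0.07) ptr now (258.9, 0.058)
0.125 tap (187.6, 0.105) closed mark (181.9, 0.065) (188.4, 0.066) open mark (263.2, 0.065) (265.8, 0.07) ptr0 (200.5, 0.071) ptr now (258.9, 0.066)
0.135 tap (187.6, 0.105) closed mark (181.6, 0.066) (195.2, 0.069) open mark (261.7, 0.064) (265.0, 0.078) ptr0 (199.9, 0.071) ptr now (258.9, 0.074)
```

The pointer is at about 259° against the tap at 188°, a difference of 71° ≈ 1.2 rad, so the valve is fully open. I'll let go and rise straight up.

```bash
python3 -m jog '[[[0.005,-0.0005,0,-0.0003,0],[0.005,0,0,0,0]]]' 20
python3 -m jog '[[[0.02,0,0,0,0],[0.03,0,0,0,0],[0.045,0,0,0,0],[0.045,0,0,0,0],[0.045,0,0,0,0]]]'
python3 -m jog '[[[0.045,0,0,-0.005,0],[0.045,0,0,-0.015,0],[0.045,0,0,-0.02,0],[0.045,0,0,-0.03,0],[0.045,0,0,-0.03,0]]]'
python3 -m jog '[[[0.045,0,0,-0.03,0],[0.045,0,0,0,0]]]'
python3 -c "
from h import *
to(.613,-.0755,.191,np.radians(-147.5))
snap('side','s6.png',(215,120,335,240),5)"
```

```text
clock: 17.2
position: [0.6134, -0.075, 0.191]
ee_rot: [3.141, -0.0, -1.344]
ft_force: [0.9, 2.7, 0.8]
gripper_width: 0.0112
finger_force: 49.6
clock: 17.7
position: [0.6134, -0.0752, 0.1912]
ee_rot: [3.141, -0.0, -1.344]
ft_force: [0.8, -0.1, -0.4]
gripper_width: 0.0447
finger_force: 0.0
clock: 18.2
position: [0.6132, -0.0749, 0.2924]
ee_rot: [3.141, -0.0, -1.344]
ft_force: [0.4, -0.2, 0.2]
gripper_width: 0.0448
finger_force: 0.0
clock: 18.4
position: [0.6152, -0.0752, 0.3272]
ee_rot: [-3.132, -0.004, -1.344]
ft_force: [0.9, -0.1, 0.9]
gripper_width: 0.045
finger_force: 0.0
tool shift mm [ -0.2   2.3 136.2] turn 70.5 yaw -77.0 pos [ 0.6152 -0.0752  0.3272] w 0.045 q6 -1.92 F [ 0.9 -0.1  0.9] T [ 0.018 -0.061  0.082]
```

View pics/s6.png

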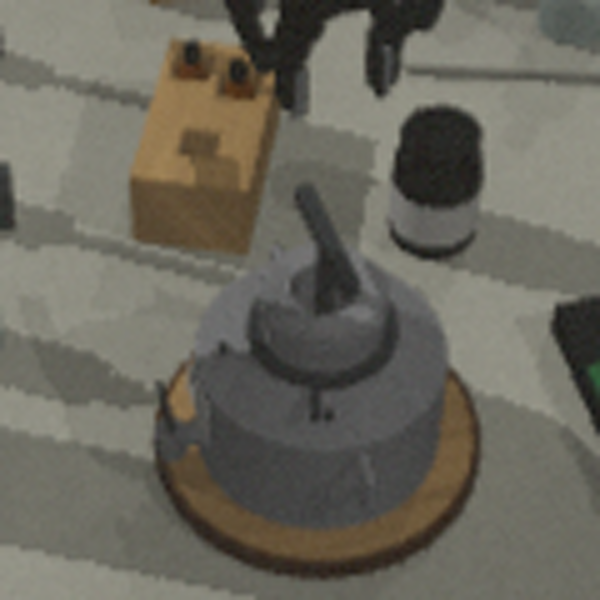

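The key stands upright with its bar from (305,190) to (350,280), the pointer is unchanged by the open mark, and the gripper is clear. I'll hand in.

```bash
python3 -m jog '[[[0.045,0,0,0,0],[0.045,0,0,0,0],[0.045,0,0,0,0]]]'; python3 -c "
from h import *
c=capture('side');print((proj(c,(.6135,-.0754,.211))[0]-[215,120])*5)
print(hand_in())"
```

```text
clock: 18.75
position: [0.613, -0.0748, 0.3198]
ee_rot: [3.139, 0.001, -1.344]
ft_force: [0.2, 0.2, -0.1]
gripper_width: 0.0449
finger_force: 0.0
[321.58528085 237.2576668 ]
the job is handed in; nothing more can be done
None
```

The job is handed in: the T-key went fully home on the stem, the valve was turned counter-clockwise to its stop, and the key was left standing upright with the gripper clear. It took 19 s of the 72 s allowed, and `hand_in()` gave no verdict.

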